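# Nudge the workpiece home in the locating fixture

## Task

Locate the aluminium block in the bench fixture by pushing it with the fingertips, without lifting or tipping it: first push it away from the robot until its long side lies flat against the steel fence, then slide it along the fence until its end rests against the red stop, still flat against the fence. Leave the other things on the fixture and bench where they are, and finish with the hand clear.

Things in the scene. Friction and masses are not known exactly. Their poses are not given: they have to be found in the camera images.
- block: The workpiece, a loose pale silvery aluminium block of 0.3 to 0.6 kg with two dark round holes in its top, lying on the fixture's base plate. 50 (x) by 80 (y) by 40 (z) mm; origin at the centre of its underside. At the start its long (y) axis is within about 25 degrees of the fence's direction. Pushing it along takes up to about 10 N.
- fixture: Fixture fixed to the bench: a dark steel base plate 180 (x) by 400 (y) by 10 mm thick, with a bright steel fence along its whole far (+x) edge. Origin: centre of the plate's underside, at bench height; x points square into the fence, y along it. The fence's inner face (towards the robot) is at x = +65 mm; the fence is 25 mm thick, its top 25 mm above the plate.
- red_stop: Red end stop, fixed on the base plate near one end of the fence (either end), against the fence. 60 (x) by 20 (y) by 30 (z) mm; origin at the centre of its underside, which is at the plate's top; axes parallel to the fixture's. Its face towards the middle of the plate is 10 mm from its origin along y.
- blue_stop: Blue end stop of the same size and kind as the red one, fixed near the other end of the fence. Not the one to use.
- brass_slug: Short round brass slug, 26 mm diameter, 30 mm high, standing on a near corner of the base plate. To be left alone; origin at the centre of its underside.
- black_plug: Short round black plastic plug, 26 mm diameter, 30 mm high, standing on the other near corner of the base plate. To be left alone; origin at the centre of its underside.
- screwdriver: Screwdriver with yellow handle lying on the bench to the right. To be left alone; origin at the middle of the tool.
- hammer: Hammer lying on the bench to the left. To be left alone; origin at the middle of the tool.
- oil: Green oil bottle with red cap, 52 mm diameter, 130 mm high, standing beyond the fixture. To be left alone; origin at the centre of its underside.
- steel_block: Dark steel block 50 x 75 x 25 mm lying on the bench beyond the fixture (not the workpiece). To be left alone; origin at the centre of its underside.
- pot: Open steel cup, 70 mm diameter, 60 mm high, standing beyond the fixture. To be left alone; origin at the centre of its underside.
Mind the look-alikes: they are no part of the job. What is shaped like the block but orange is not meant.

How it is judged:
On the way, in this order (a step that is already met when the one before it is completed fails the run):
1. the block's long side is flat against the fence, before it reaches the red stop (x of block in the frame of fixture between 0.0375 and 0.044 m and z of block in the frame of fixture below 0.0125 m and angle between the y axis of block and the y axis of fixture, either way round below 0.035 rad), for 0.1 s.
2. the block, flat against the fence, is up against the red stop (all of step 1 and y of block in the frame of red_stop between -0.0525 and 0.0525 m), for 0.2 s.
At the end, for the whole second after the job is handed in: The block lies at rest on the base plate, its long side within 2.5 mm of the fence and parallel to it within 0.035 rad (2 degrees), its end within 2.5 mm of the red stop (all of step 2 and linear speed of block below 0.01 m/s and angle between block's own z axis and vertical below 0.05 rad); the robot touches nothing.
It fails at once if the block is lifted more than 6 mm off the base plate (z of block in the frame of fixture above 0.016 m).
It fails at once if the block is tipped by more than 0.2 rad (angle between block's own z axis and vertical above 0.2 rad).
It fails at once if anything else loose on the fixture or bench is moved by more than 15 mm (distance of any of brass_slug, black_plug, screwdriver, hammer, oil, steel_block, pot from where it was at the start of the episode above 0.015 m).
It also fails if it takes over 48 s, if anything falls off the work surface, if the arm or the gripper's body presses on something with over 40 N, if the wrist force passes 120 N, or if a joint passes its speed limit or range.

## Robot

A 7-joint arm with a two-finger parallel gripper is mounted at the origin on the work surface. World frame = base frame: x ahead of the robot, y to its left, z up, the work surface at z = 0. Lengths are in m, angles in rad, forces in N, time in s.
With the tool pointing down it reaches from about 0.425 to 0.925 m from the base axis. Payload 6.8 kg.
Tool frame: the origin (TCP) lies between the finger pads; the fingertips stand finger_overhang ahead of it and the grasp point (between the pads) lies 6 mm ahead of it (finger_overhang is the distance from the TCP to the fingertips, in m); z points along the fingers, y is the line along which they close (so a half turn about z gives the same grasp; the last joint's range is limited). The gripper opens to 85 mm and grips with 20 to 120 N. Pads are 22 mm wide; open, the fingers measure 114 mm over their backs; the gripper's body (76 mm by 85 mm) begins 54 mm behind the grasp point. The pads swing forward as they close: fully open they stand 13 mm farther back than shut.
Start: joints at [0.997, 0.477, 0.022, 1.555, -0.011, 1.109, -0.083], TCP at [0.303, -0.603, 0.256] pointing down, gripper open.
Joint ranges: [-2.96, 2.96], [-0.34, 2.1], [-1.41, 1.46], [0.24, 2.44], [-1.37, 4.51], [0.17, 1.92], [-2.96, 2.96]. Speed limits (rad/s): [2.39, 2.39, 3.14, 3.14, 3.14, 3.14, 3.14].

## Interface

Orientations are given as a unit quaternion [w, x, y, z].
In Python, from station import * gives the robot as it stands.
- The arm moves only by the tool drive_tool, never from a script. Its argument "increments" is a list of rows, each an object of numbers: "claw": the finger opening in m, from 0 to 0.0854; "dx", "dy", "dz": the shift along the tool's x, y, z in m; "wx", "wy", "wz": the turn, a rotation vector about the tool's x, y, z in degrees. A call has 1 to 20 rows; each row shifts and turns the commanded pose from where the row before left it, along the tool's axes as they then stand; what a row does not reach is not made up. A row lasts 1/8 s, in which the tool goes at most 62.5 mm and 10.7 degrees, less where a joint would pass 70% of its speed; a pose out of reach is approached as far as the arm can. A call with a gripper value outside its range is refused whole. The fingers move at their own pace and stop on an object; "newtons" is the grip in N (left out, the last holds). Time passes only in rows, so rows that do not move let the fingers close. It gives the time, the measured TCP pose, the force, the opening and the grip force at its end, in the units of the state.
- get_obs(): the state, without advancing time (a new reading comes with each control period).
- read_camera(name): name is "side" or "top"; returns (picture, depth): 480x640x3 uint8, red, green, blue; 480x640 float32, m along the optical axis (not along the pixel's ray), 0 where there is no reading.
- calibration(name): a dict with "intrinsics" (3x3 intrinsics, pixels), "k1" (the pictures are not rectified: a ray, as slopes to the right and down, at radius r is drawn at 1 + k1 r^2 times it, then the intrinsics apply), "R" (3x3) and "t" (3): a world point X has camera coordinates R X + t. Camera axes: x right, y down, z forward; pixel columns grow to the right and rows downward; lengths in m; the calibration is good to about 2 mm. A picture is of the moment at which its call begins. calibration takes no time and is no camera call.
- hand_in(): hands the job in; it is judged then, once.
The state is a dict: "t": time; "q": joint angles; "joint_vel": joint speeds; "joint_torque": joint torques, N m; "eef_pos": TCP position; "tool_rot": TCP orientation; "contact_force": force on the tool from outside, world axes, zero at the start; "torque": the same for the moment, N m; "gripper_width": opening from 0.0 (shut) to 1.0 (fully open); "grasp_force": force on a finger pad.
Only numpy, scipy, OpenCV 4.12 (cv2) and the standard library are available. Lean on these libraries where they do the work, as an engineer would, in place of code of your own. Each camera call takes 0.05 s, during which the arm holds its last target. There are 200 camera calls.

## Working session

There is one attempt and no reset: what is moved stays moved. The work goes in short steps, Python scripts to look and compute and a tool call to move; the robot and the scene stay as the last step left them, time stands still between calls to the robot, and variables do not carry over. Pictures are saved under pics/ and viewed, at most 10 in all, crops included, and the job is handed in when it is done.

Besides the shell and the picture viewer there is one more tool, called after ">>>" by a JSON object that holds its "fn" and its "kwargs", one argument or row to a line. drive_tool: Moves the arm, as the interface text tells. Its arguments: {"type":"object","properties":{"increments":{"type":"array","items":{"type":"object","properties":{"claw":{"type":"number"},"dx":{"type":"number"},"dy":{"type":"number"},"dz":{"type":"number"},"wx":{"type":"number"},"wy":{"type":"number"},"wz":{"type":"number"}}}},"newtons":{"type":"number"}},"required":["increments"]}

```bash
mkdir -p pics; ls
python3 - <<'E'
from station import *
import cv2
for n in ("top","side"):
    p,d=read_camera(n); cv2.imwrite(f"pics/{n}0.png",p[:,:,::-1]); 
    import numpy as np; np.savez(f"{n}0.npz",p=p,d=d)
    c=calibration(n); print(n,c)
o=get_obs(); print({k:o[k] for k in("t","eef_pos","tool_rot","contact_force","gripper_width")})
try: print(finger_overhang)
except Exception as e: print(e)
E
```

```text
pics
top {'intrinsics': array([[491.18208288,   0.        , 313.2045435 ],
       [  0.        , 491.18208288, 239.45933659],
       [  0.        ,   0.        ,   1.        ]]), 'k1': -0.10145526037739695, 'R': array([[-2.81987408e-02, -9.99602064e-01,  7.38239444e-04],
       [-9.87669486e-01,  2.77483339e-02, -1.54074709e-01],
       [ 1.53992912e-01, -5.07384934e-03, -9.88058925e-01]]), 't': array([0.006168  , 0.56610138, 1.19079811])}
side {'intrinsics': array([[512.18261923,   0.        , 313.28756331],
       [  0.        , 512.18261923, 247.34231657],
       [  0.        ,   0.        ,   1.        ]]), 'k1': -0.07291468789938949, 'R': array([[-0.85324374, -0.52151101,  0.00118071],
       [-0.29821942,  0.48605673, -0.82147065],
       [ 0.42783209, -0.7012668 , -0.57024957]]), 't': array([0.4834121 , 0.19872346, 1.12530367])}
{'t': 0.1, 'eef_pos': array([ 0.30293843, -0.60265029,  0.25541076]), 'tool_rot': array([-8.02239614e-04,  9.72998084e-01,  2.30811662e-01, -2.50461205e-04]), 'contact_force': array([-0.24471723,  0.07658348,  0.19151725]), 'gripper_width': 1.0004484817244377}
0.025
```

View pics/top0.png

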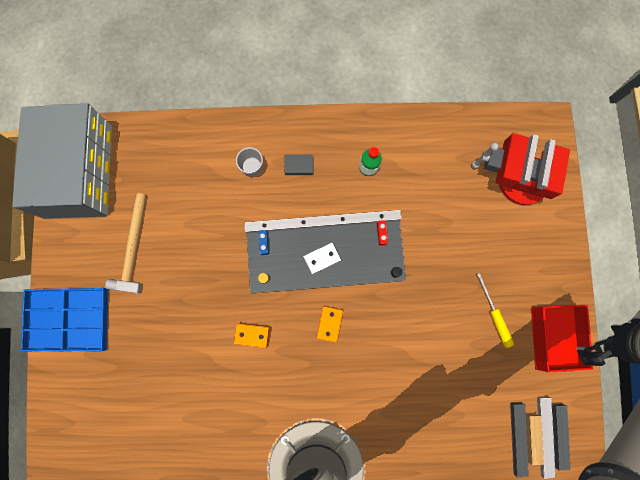

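View pics/side0.png

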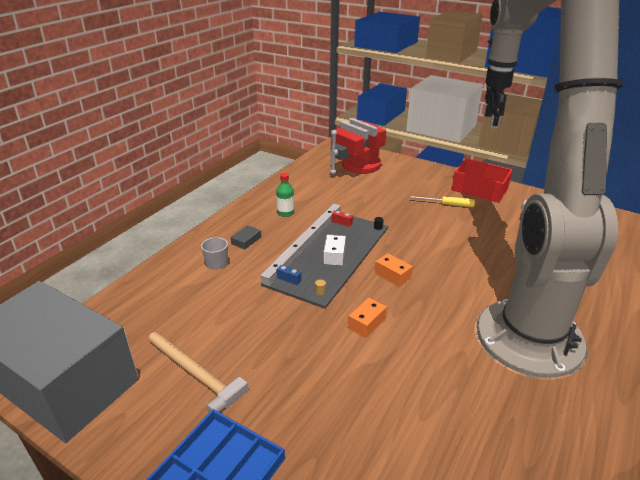

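The top view shows the candidates: the pale block at (322,258), orange look-alikes at (252,335) and (330,324), and a dark steel block at (299,164). The pale block is my choice. The red stop is at (383,233), the blue at (263,242), the brass slug at (263,278) and the black plug at (396,272). The fence runs from (246,227) to (400,215).

```bash
cat > h.py <<'E'
import numpy as np, cv2
from station import *
def ray(n,px,z):
    c=calibration(n); K=c["intrinsics"]; D=np.array([c["k1"],0,0,0.])
    u=cv2.undistortPoints(np.asarray(px,float).reshape(-1,1,2),K,D,None,None).reshape(-1,2)
    R,t=c["R"],c["t"]; C=-R.T@t; d=np.c_[u,np.ones(len(u))]@R
    return (C+d*((z-C[2])/d[:,2])[:,None])[:,:2]
def proj(n,X):
    c=calibration(n); r,_=cv2.Rodrigues(c["R"])
    return cv2.projectPoints(np.asarray(X,float).reshape(-1,1,3),r,c["t"],c["intrinsics"],np.array([c["k1"],0,0,0.]))[0].reshape(-1,2)
def comp(mask,win):
    x0,y0,x1,y1=win; m=np.zeros(mask.shape,np.uint8); m[y0:y1,x0:x1]=mask[y0:y1,x0:x1]*255
    cs,_=cv2.findContours(m,cv2.RETR_EXTERNAL,cv2.CHAIN_APPROX_NONE); return max(cs,key=cv2.contourArea)
def rect(n,cnt,z):
    w=ray(n,cnt.reshape(-1,2),z); (c,s,a)=cv2.minAreaRect((w*1000).astype(np.float32))
    b=cv2.boxPoints((c,s,a)); e=[b[1]-b[0],b[2]-b[1]]; e=max(e,key=np.linalg.norm); e=e*np.sign(e[1])
    return np.array(c)/1000,np.array(s),np.degrees(np.arctan2(-e[0],e[1])) # yaw of long axis from +y
E
python3 - <<'E'
from h import *
p=np.load("top0.npz")["p"]; h=cv2.cvtColor(p,cv2.COLOR_RGB2HSV); H,S,V=[h[...,i].astype(int) for i in range(3)]
win=(240,205,410,298)
plate=comp((S<70)|((H>95)&(H<130))|(np.arange(640)[None]*0>1),win)
print("plate+fence",rect("top",plate,0.01))
print("fence",rect("top",comp((V>140)&(S<40),(240,205,410,235)),0.035))
print("block",rect("top",comp((V>190)&(S<40),(295,236,350,280)),0.05))
r=((H<8)|(H>172))&(S>140)&(V>90); print("red",rect("top",comp(r,(370,218,400,250)),0.04))
print("blue",rect("top",comp((H>100)&(H<130)&(S>120),(250,225,275,260)),0.04))
print("brass",rect("top",comp((H>15)&(H<35)&(S>120)&(V>120),(250,268,275,290)),0.04))
print("plug",rect("top",comp(V<45,(385,262,405,282)),0.04))
cv2.imwrite("pics/crop.png",cv2.resize(p[200:305,235:415,::-1],None,fx=4,fy=4,interpolation=cv2.INTER_CUBIC))
E
```

```text
plate+fence (array([ 0.54113696, -0.04087392]), array([184.80783081, 407.67810059]), np.float32(3.1056705))
fence (array([ 0.61597644, -0.03570261]), array([ 24.24010277, 398.85574341]), np.float32(3.0781622))
block (array([ 0.51845404, -0.0293613 ]), array([49.57889175, 79.75370026]), np.float32(23.976261))
red (array([ 0.58025214, -0.18474066]), array([61.74851608, 23.0664711 ]), np.float32(-85.89472))
blue (array([0.56360052, 0.11705778]), array([62.47807693, 21.15103722]), np.float32(-86.08985))
brass (array([0.47417975, 0.11938627]), array([22.59322739, 22.4895668 ]), np.float32(-1.5083834))
plug (array([ 0.47830347, -0.20642558]), array([20.45657158,  9.07591534]), np.float32(-85.79031))
```

View pics/crop.png

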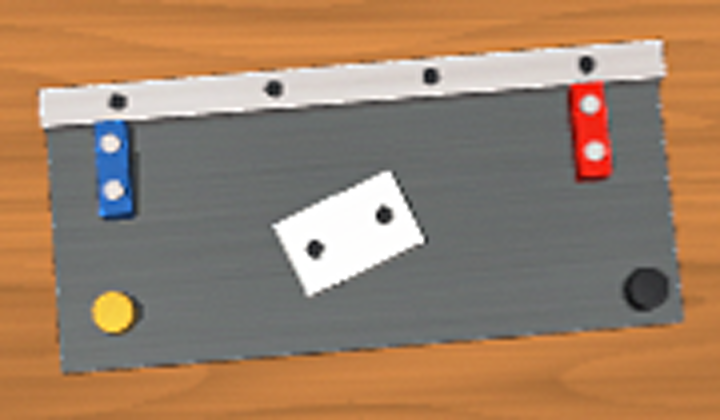

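The crop shows one pale block with two holes, centred at about (348,233) in the crop. The red stop is to its right and the fence above it. The block's yaw is about 21° relative to the fence. I'll push it with two fingertips set parallel to the fence, so first I'll line the hand up.

>>> {"fn": "drive_tool", "kwargs": {
  "increments": [
    {"claw":0.05,"wz":7.9},
    {"wz":7.9},
    {"wz":7.8},
    {"dx":0.012,"dy":-0.0374},
    {"dx":0.012,"dy":-0.0374},
    {"dx":0.012,"dy":-0.0374},
    {"dx":0.012,"dy":-0.0374},
    {"dx":0.012,"dy":-0.0374},
    {"dx":0.012,"dy":-0.0374},
    {"dx":0.012,"dy":-0.0374},
    {"dx":0.012,"dy":-0.0374},
    {"dx":0.012,"dy":-0.0374},
    {"dx":0.012,"dy":-0.0374},
    {"dx":0.012,"dy":-0.0374},
    {"dx":0.012,"dy":-0.0374},
    {"dx":0.012,"dy":-0.0374},
    {"dx":0.012,"dy":-0.0374},
    {"dx":0.012,"dy":-0.0374}
  ]
}}

```text
schema error: expected keys claw, dx, dy, dz, wx, wy, wz
```

```bash
cat >> h.py <<'E'
O=np.array([.5387,-.0400]); TH=np.radians(3.1); EX=np.array([np.cos(TH),np.sin(TH)]); EY=np.array([-EX[1],EX[0]])
def fx(w): d=np.asarray(w)[:2]-O; return np.round([d@EX,d@EY],4)
def tcp():
    from scipy.spatial.transform import Rotation as Ro
    o=get_obs(); q=o["tool_rot"]; R=Ro.from_quat([q[1],q[2],q[3],q[0]]).as_matrix()
    print("t",o["t"],"tcp fix",fx(o["eef_pos"]),"z",round(o["eef_pos"][2],4),"toolx yaw-fix",np.round(np.degrees(np.arctan2(R[1,0],R[0,0])-TH),2),"zaxis",np.round(R[:,2],3),"F",np.round(o["contact_force"],1),"w",round(o["gripper_width"],3))
E
python3 -c "
from h import *
tcp()"
```

```text
t 0.1 tcp fix [-0.2658 -0.5491] z 0.2554 toolx yaw-fix 23.59 zaxis [-0.001  0.001 -1.   ] F [-0.2  0.1  0.2] w 1.0
```

All keys are required in each row, so I'll use fewer, larger rows.

>>> {"fn": "drive_tool", "kwargs": {
  "increments": [
    {"claw":0.05,"dx":0,"dy":0,"dz":0,"wx":0,"wy":0,"wz":7.9},
    {"claw":0.05,"dx":0,"dy":0,"dz":0,"wx":0,"wy":0,"wz":7.9},
    {"claw":0.05,"dx":0,"dy":0,"dz":0,"wx":0,"wy":0,"wz":7.8},
    {"claw":0.05,"dx":0.015,"dy":-0.0468,"dz":0,"wx":0,"wy":0,"wz":0},
    {"claw":0.05,"dx":0.015,"dy":-0.0468,"dz":0,"wx":0,"wy":0,"wz":0},
    {"claw":0.05,"dx":0.015,"dy":-0.0468,"dz":0,"wx":0,"wy":0,"wz":0},
    {"claw":0.05,"dx":0.015,"dy":-0.0468,"dz":0,"wx":0,"wy":0,"wz":0},
    {"claw":0.05,"dx":0.015,"dy":-0.0468,"dz":0,"wx":0,"wy":0,"wz":0},
    {"claw":0.05,"dx":0.015,"dy":-0.0468,"dz":0,"wx":0,"wy":0,"wz":0},
    {"claw":0.05,"dx":0.015,"dy":-0.0468,"dz":0,"wx":0,"wy":0,"wz":0},
    {"claw":0.05,"dx":0.015,"dy":-0.0468,"dz":0,"wx":0,"wy":0,"wz":0},
    {"claw":0.05,"dx":0.015,"dy":-0.0468,"dz":0,"wx":0,"wy":0,"wz":0},
    {"claw":0.05,"dx":0.015,"dy":-0.0468,"dz":0,"wx":0,"wy":0,"wz":0},
    {"claw":0.05,"dx":0.015,"dy":-0.0468,"dz":0,"wx":0,"wy":0,"wz":0},
    {"claw":0.05,"dx":0.015,"dy":-0.0468,"dz":0,"wx":0,"wy":0,"wz":0},
    {"claw":0.05,"dx":0,"dy":0,"dz":0,"wx":0,"wy":0,"wz":0},
    {"claw":0.05,"dx":0,"dy":0,"dz":0,"wx":0,"wy":0,"wz":0}
  ]
}}

```text
t: 2.22
eef_pos: [0.4523, -0.0332, 0.256]
tool_rot: [0.0, 1.0, 0.027, -0.0]
contact_force: [0.2, -0.2, 0.1]
gripper_width: 0.589
grasp_force: 0.0
```

```bash
python3 -c "
from h import *
tcp()"
```

```text
t 2.225 tcp fix [-0.0859  0.0115] z 0.256 toolx yaw-fix -0.02 zaxis [-0.001 -0.    -1.   ] F [ 0.2 -0.2  0.1] w 0.589
```

>>> {"fn": "drive_tool", "kwargs": {
  "increments": [
    {"claw":0.05,"dx":0,"dy":0,"dz":0.04,"wx":0,"wy":0,"wz":0},
    {"claw":0.05,"dx":0,"dy":0,"dz":0.05,"wx":0,"wy":0,"wz":0},
    {"claw":0.05,"dx":0,"dy":0,"dz":0.05,"wx":0,"wy":0,"wz":0},
    {"claw":0.05,"dx":0,"dy":0,"dz":0.04,"wx":0,"wy":0,"wz":0},
    {"claw":0.05,"dx":0,"dy":0,"dz":0.02,"wx":0,"wy":0,"wz":0},
    {"claw":0.05,"dx":0,"dy":0,"dz":0.008,"wx":0,"wy":0,"wz":0},
    {"claw":0.05,"dx":0,"dy":0,"dz":0,"wx":0,"wy":0,"wz":0},
    {"claw":0.05,"dx":0,"dy":0,"dz":0,"wx":0,"wy":0,"wz":0}
  ]
}}

```text
t: 3.22
eef_pos: [0.4534, -0.033, 0.0492]
tool_rot: [0.0, 1.0, 0.027, 0.001]
contact_force: [-0.8, -0.0, 0.4]
gripper_width: 0.586
grasp_force: 0.0
```

```bash
python3 -c "
from h import *
tcp()
p,d=read_camera('side'); cv2.imwrite('pics/s1.png',cv2.resize(p[160:320,220:440,::-1],None,fx=3,fy=3,interpolation=cv2.INTER_CUBIC))"
```

```text
t 3.225 tcp fix [-0.0848  0.0116] z 0.0492 toolx yaw-fix -0.05 zaxis [ 0.002 -0.    -1.   ] F [-0.8 -0.   0.4] w 0.586
```

View pics/s1.png

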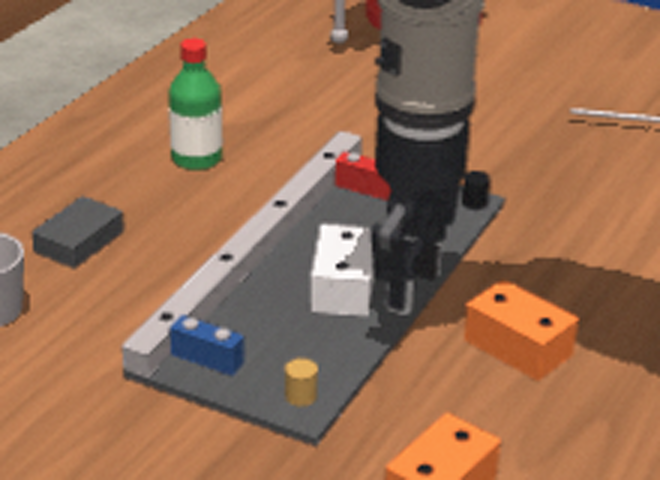

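The hand is beside the block, with the fingertips near (400,300) in the crop and the block at (340,270). Nothing else is touched, so I'll push toward the fence.

>>> {"fn": "drive_tool", "kwargs": {
  "increments": [
    {"claw":0.05,"dx":0.005,"dy":0,"dz":0,"wx":0,"wy":0,"wz":0},
    {"claw":0.05,"dx":0.005,"dy":0,"dz":0,"wx":0,"wy":0,"wz":0},
    {"claw":0.05,"dx":0.005,"dy":0,"dz":0,"wx":0,"wy":0,"wz":0},
    {"claw":0.05,"dx":0.005,"dy":0,"dz":0,"wx":0,"wy":0,"wz":0},
    {"claw":0.05,"dx":0.004,"dy":0,"dz":0,"wx":0,"wy":0,"wz":0},
    {"claw":0.05,"dx":0.004,"dy":0,"dz":0,"wx":0,"wy":0,"wz":0},
    {"claw":0.05,"dx":0.004,"dy":0,"dz":0,"wx":0,"wy":0,"wz":0},
    {"claw":0.05,"dx":0.004,"dy":0,"dz":0,"wx":0,"wy":0,"wz":0},
    {"claw":0.05,"dx":0.004,"dy":0,"dz":0,"wx":0,"wy":0,"wz":0},
    {"claw":0.05,"dx":0.004,"dy":0,"dz":0,"wx":0,"wy":0,"wz":0},
    {"claw":0.05,"dx":0.004,"dy":0,"dz":0,"wx":0,"wy":0,"wz":0},
    {"claw":0.05,"dx":0.004,"dy":0,"dz":0,"wx":0,"wy":0,"wz":0},
    {"claw":0.05,"dx":0.004,"dy":0,"dz":0,"wx":0,"wy":0,"wz":0},
    {"claw":0.05,"dx":0.004,"dy":0,"dz":0,"wx":0,"wy":0,"wz":0},
    {"claw":0.05,"dx":0.004,"dy":0,"dz":0,"wx":0,"wy":0,"wz":0},
    {"claw":0.05,"dx":0.004,"dy":0,"dz":0,"wx":0,"wy":0,"wz":0},
    {"claw":0.05,"dx":0.004,"dy":0,"dz":0,"wx":0,"wy":0,"wz":0}
  ]
}}

```text
t: 5.4
eef_pos: [0.5235, -0.0296, 0.0481]
tool_rot: [0.0, 1.0, 0.026, -0.001]
contact_force: [-5.7, -0.4, 4.8]
gripper_width: 0.583
grasp_force: 3.1
```

```bash
python3 -c "
from h import *
tcp()
p,d=read_camera('side'); cv2.imwrite('pics/s2.png',cv2.resize(p[160:320,220:440,::-1],None,fx=3,fy=3,interpolation=cv2.INTER_CUBIC))
p,d=read_camera('top'); cv2.imwrite('pics/t2.png',cv2.resize(p[200:305,235:415,::-1],None,fx=3,fy=3,interpolation=cv2.INTER_CUBIC))"
```

```text
t 5.4 tcp fix [-0.0146  0.0112] z 0.0481 toolx yaw-fix -0.08 zaxis [-0.003 -0.001 -1.   ] F [-5.7 -0.4  4.8] w 0.583
```

View pics/s2.png

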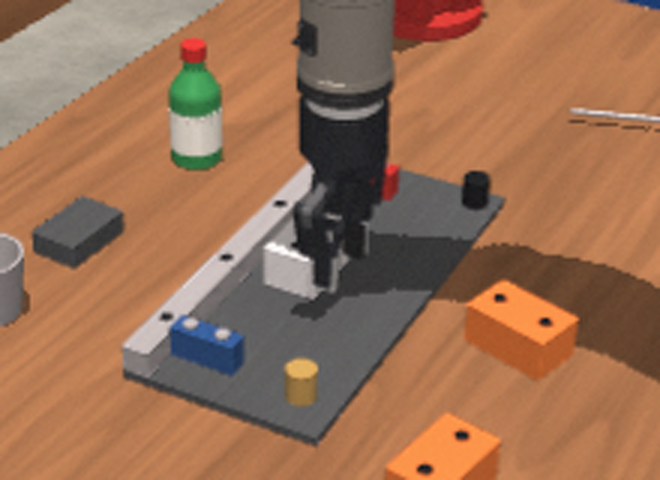

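The block, at (300,268), is square to the fingers and close to the fence. I'll keep pushing, more slowly.

>>> {"fn": "drive_tool", "kwargs": {
  "increments": [
    {"claw":0.05,"dx":0.003,"dy":0,"dz":0,"wx":0,"wy":0,"wz":0},
    {"claw":0.05,"dx":0.003,"dy":0,"dz":0,"wx":0,"wy":0,"wz":0},
    {"claw":0.05,"dx":0.003,"dy":0,"dz":0,"wx":0,"wy":0,"wz":0},
    {"claw":0.05,"dx":0.003,"dy":0,"dz":0,"wx":0,"wy":0,"wz":0},
    {"claw":0.05,"dx":0.002,"dy":0,"dz":0,"wx":0,"wy":0,"wz":0},
    {"claw":0.05,"dx":0.002,"dy":0,"dz":0,"wx":0,"wy":0,"wz":0}
  ]
}}

```text
t: 6.25
eef_pos: [0.5407, -0.0278, 0.0482]
tool_rot: [-0.0, 1.0, 0.027, -0.0]
contact_force: [-3.3, 0.3, -0.4]
gripper_width: 0.586
grasp_force: 1.4
```

```bash
python3 -c "
from h import *
tcp()"
```

```text
t 6.25 tcp fix [0.0026 0.0121] z 0.0482 toolx yaw-fix -0.01 zaxis [-0.  0. -1.] F [-3.3  0.3 -0.4] w 0.586
```

>>> {"fn": "drive_tool", "kwargs": {
  "increments": [
    {"claw":0.05,"dx":0.0015,"dy":0,"dz":0,"wx":0,"wy":0,"wz":0},
    {"claw":0.05,"dx":0.0015,"dy":0,"dz":0,"wx":0,"wy":0,"wz":0},
    {"claw":0.05,"dx":0.001,"dy":0,"dz":0,"wx":0,"wy":0,"wz":0},
    {"claw":0.05,"dx":0,"dy":0,"dz":0,"wx":0,"wy":0,"wz":0}
  ]
}}

```text
t: 6.75
eef_pos: [0.5428, -0.0277, 0.0481]
tool_rot: [0.0, 1.0, 0.027, -0.002]
contact_force: [-8.5, 0.4, 4.7]
gripper_width: 0.585
grasp_force: 4.0
```

```bash
python3 -c "
from h import *
tcp()"
```

```text
t 6.75 tcp fix [0.0047 0.012 ] z 0.0481 toolx yaw-fix -0.01 zaxis [-0.004 -0.    -1.   ] F [-8.5  0.4  4.7] w 0.585
```

>>> {"fn": "drive_tool", "kwargs": {
  "increments": [
    {"claw":0.05,"dx":0.002,"dy":0,"dz":0,"wx":0,"wy":0,"wz":0},
    {"claw":0.05,"dx":0.001,"dy":0,"dz":0,"wx":0,"wy":0,"wz":0},
    {"claw":0.05,"dx":0,"dy":0,"dz":0,"wx":0,"wy":0,"wz":0},
    {"claw":0.05,"dx":0,"dy":0,"dz":0,"wx":0,"wy":0,"wz":0}
  ]
}}

```text
t: 7.25
eef_pos: [0.5429, -0.0278, 0.048]
tool_rot: [0.001, 1.0, 0.027, -0.005]
contact_force: [-15.8, 0.2, 13.6]
gripper_width: 0.586
grasp_force: 8.1
```

```bash
python3 -c "
from h import *
tcp()"
```

```text
t 7.25 tcp fix [0.0049 0.012 ] z 0.048 toolx yaw-fix -0.02 zaxis [-0.009 -0.001 -1.   ] F [-15.8   0.2  13.6] w 0.586
```

The force rises with no further travel, so the block is seated on the fence. I'll retreat, rise, go round to the +y end and turn the hand 90°.

>>> {"fn": "drive_tool", "kwargs": {
  "increments": [
    {"claw":0.05,"dx":-0.01,"dy":0,"dz":0,"wx":0,"wy":0,"wz":0},
    {"claw":0.05,"dx":-0.015,"dy":0,"dz":0,"wx":0,"wy":0,"wz":0},
    {"claw":0.05,"dx":0,"dy":0,"dz":-0.04,"wx":0,"wy":0,"wz":0},
    {"claw":0.01,"dx":0,"dy":0,"dz":-0.04,"wx":0,"wy":0,"wz":0},
    {"claw":0.01,"dx":0.026,"dy":-0.036,"dz":0,"wx":0,"wy":0,"wz":0},
    {"claw":0.01,"dx":0.026,"dy":-0.036,"dz":0,"wx":0,"wy":0,"wz":0},
    {"claw":0.01,"dx":0,"dy":0,"dz":0,"wx":0,"wy":0,"wz":10},
    {"claw":0.01,"dx":0,"dy":0,"dz":0,"wx":0,"wy":0,"wz":10},
    {"claw":0.01,"dx":0,"dy":0,"dz":0,"wx":0,"wy":0,"wz":10},
    {"claw":0.01,"dx":0,"dy":0,"dz":0,"wx":0,"wy":0,"wz":10},
    {"claw":0.01,"dx":0,"dy":0,"dz":0,"wx":0,"wy":0,"wz":10},
    {"claw":0.01,"dx":0,"dy":0,"dz":0,"wx":0,"wy":0,"wz":10},
    {"claw":0.01,"dx":0,"dy":0,"dz":0,"wx":0,"wy":0,"wz":10},
    {"claw":0.01,"dx":0,"dy":0,"dz":0,"wx":0,"wy":0,"wz":10},
    {"claw":0.01,"dx":0,"dy":0,"dz":0,"wx":0,"wy":0,"wz":10},
    {"claw":0.01,"dx":0,"dy":0,"dz":0,"wx":0,"wy":0,"wz":0},
    {"claw":0.01,"dx":0,"dy":0,"dz":0,"wx":0,"wy":0,"wz":0}
  ]
}}

```text
t: 9.38
eef_pos: [0.5702, 0.047, 0.1278]
tool_rot: [0.0, 0.728, -0.685, -0.001]
contact_force: [-0.1, -0.2, -0.2]
gripper_width: 0.12
grasp_force: 0.0
```

```bash
python3 -c "
from h import *
tcp()
p,d=read_camera('side'); cv2.imwrite('pics/s3.png',cv2.resize(p[160:320,220:440,::-1],None,fx=3,fy=3,interpolation=cv2.INTER_CUBIC))
p,d=read_camera('top'); cv2.imwrite('pics/t3.png',cv2.resize(p[200:305,235:415,::-1],None,fx=4,fy=4,interpolation=cv2.INTER_CUBIC))"
```

```text
t 9.375 tcp fix [0.0362 0.0851] z 0.1278 toolx yaw-fix -89.64 zaxis [-0.001  0.    -1.   ] F [-0.1 -0.2 -0.2] w 0.12
```

View pics/t3.png

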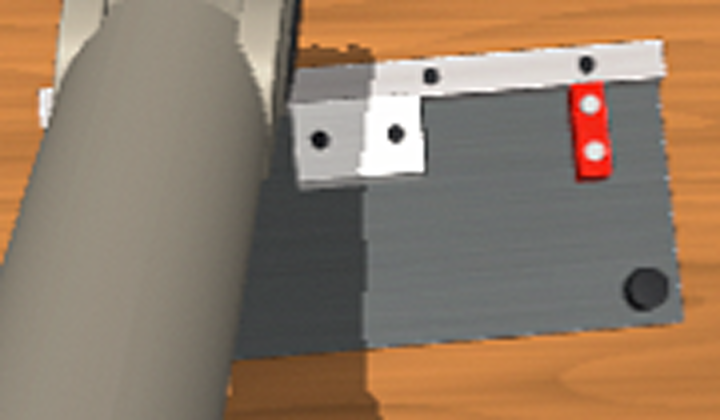

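The block lies flat against the fence, with its edges at crop x of about 293 and 424 and its holes at (320,139) and (396,133). The red stop is 150 crop px to the right.

```bash
python3 -c "
from h import *
px=[[235+x/4,200+y/4] for x,y in [(320,139),(396,133),(291,102),(421,96),(425,172),(299,182)]]
for w in ray('top',px,.05): print(fx(w))"
```

```text
[0.0395 0.0233]
[ 0.0394 -0.0244]
[0.0645 0.0395]
[ 0.0616 -0.0422]
[ 0.0133 -0.0403]
[0.0135 0.0386]
```

>>> {"fn": "drive_tool", "kwargs": {
  "increments": [
    {"claw":0.01,"dx":0,"dy":0,"dz":0.035,"wx":0,"wy":0,"wz":0},
    {"claw":0.01,"dx":0,"dy":0,"dz":0.03,"wx":0,"wy":0,"wz":0},
    {"claw":0.01,"dx":0,"dy":0,"dz":0.013,"wx":0,"wy":0,"wz":0},
    {"claw":0.01,"dx":0,"dy":0,"dz":0,"wx":0,"wy":0,"wz":0}
  ]
}}

```text
t: 9.98
eef_pos: [0.5702, 0.0452, 0.0497]
tool_rot: [0.0, 0.726, -0.688, -0.001]
contact_force: [-0.6, 0.9, 0.6]
gripper_width: 0.117
grasp_force: 0.0
```

>>> {"fn": "drive_tool", "kwargs": {
  "increments": [
    {"claw":0.01,"dx":0.005,"dy":0,"dz":0,"wx":0,"wy":0,"wz":0},
    {"claw":0.01,"dx":0.005,"dy":0,"dz":0,"wx":0,"wy":0,"wz":0},
    {"claw":0.01,"dx":0.005,"dy":0,"dz":0,"wx":0,"wy":0,"wz":0},
    {"claw":0.01,"dx":0.005,"dy":0,"dz":0,"wx":0,"wy":0,"wz":0},
    {"claw":0.01,"dx":0.005,"dy":0,"dz":0,"wx":0,"wy":0,"wz":0},
    {"claw":0.01,"dx":0.004,"dy":0,"dz":0,"wx":0,"wy":0,"wz":0},
    {"claw":0.01,"dx":0.004,"dy":0,"dz":0,"wx":0,"wy":0,"wz":0},
    {"claw":0.01,"dx":0.004,"dy":-0.0002,"dz":0,"wx":0,"wy":0,"wz":0},
    {"claw":0.01,"dx":0.004,"dy":-0.0002,"dz":0,"wx":0,"wy":0,"wz":0},
    {"claw":0.01,"dx":0.004,"dy":-0.0002,"dz":0,"wx":0,"wy":0,"wz":0},
    {"claw":0.01,"dx":0.004,"dy":-0.0002,"dz":0,"wx":0,"wy":0,"wz":0},
    {"claw":0.01,"dx":0.004,"dy":-0.0002,"dz":0,"wx":0,"wy":0,"wz":0},
    {"claw":0.01,"dx":0.004,"dy":-0.0002,"dz":0,"wx":0,"wy":0,"wz":0},
    {"claw":0.01,"dx":0.004,"dy":-0.0002,"dz":0,"wx":0,"wy":0,"wz":0}
  ]
}}

```text
t: 11.72
eef_pos: [0.5736, -0.0095, 0.0502]
tool_rot: [-0.001, 0.728, -0.686, -0.004]
contact_force: [-7.2, 14.0, 9.8]
gripper_width: 0.121
grasp_force: 7.5
```

```bash
python3 -c "
from h import *
tcp()
p,d=read_camera('top'); cv2.imwrite('pics/t4.png',cv2.resize(p[200:305,235:415,::-1],None,fx=4,fy=4,interpolation=cv2.INTER_CUBIC))"
```

```text
t 11.725 tcp fix [0.0365 0.0286] z 0.0502 toolx yaw-fix -89.72 zaxis [-0.005  0.007 -1.   ] F [-7.2 14.   9.8] w 0.121
```

View pics/t4.png

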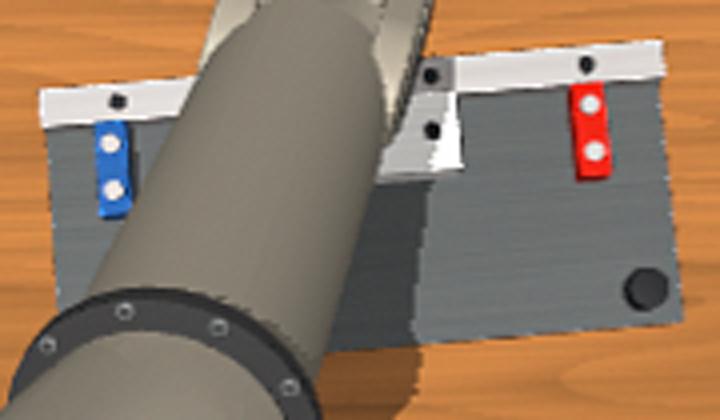

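The block slides while staying flat on the fence, and its leading end is now at crop x of about 462. I'll continue and drop the fence bias.

>>> {"fn": "drive_tool", "kwargs": {
  "increments": [
    {"claw":0.01,"dx":0.004,"dy":0.0005,"dz":0,"wx":0,"wy":0,"wz":0},
    {"claw":0.01,"dx":0.004,"dy":0,"dz":0,"wx":0,"wy":0,"wz":0},
    {"claw":0.01,"dx":0.004,"dy":0,"dz":0,"wx":0,"wy":0,"wz":0},
    {"claw":0.01,"dx":0.004,"dy":0,"dz":0,"wx":0,"wy":0,"wz":0},
    {"claw":0.01,"dx":0.004,"dy":0,"dz":0,"wx":0,"wy":0,"wz":0},
    {"claw":0.01,"dx":0.004,"dy":0,"dz":0,"wx":0,"wy":0,"wz":0},
    {"claw":0.01,"dx":0.004,"dy":0,"dz":0,"wx":0,"wy":0,"wz":0},
    {"claw":0.01,"dx":0.004,"dy":0,"dz":0,"wx":0,"wy":0,"wz":0},
    {"claw":0.01,"dx":0.004,"dy":0,"dz":0,"wx":0,"wy":0,"wz":0},
    {"claw":0.01,"dx":0.004,"dy":0,"dz":0,"wx":0,"wy":0,"wz":0},
    {"claw":0.01,"dx":0.004,"dy":0,"dz":0,"wx":0,"wy":0,"wz":0},
    {"claw":0.01,"dx":0.004,"dy":0,"dz":0,"wx":0,"wy":0,"wz":0},
    {"claw":0.01,"dx":0.004,"dy":0,"dz":0,"wx":0,"wy":0,"wz":0},
    {"claw":0.01,"dx":0.004,"dy":0,"dz":0,"wx":0,"wy":0,"wz":0},
    {"claw":0.01,"dx":0.004,"dy":0,"dz":0,"wx":0,"wy":0,"wz":0},
    {"claw":0.01,"dx":0.004,"dy":0,"dz":0,"wx":0,"wy":0,"wz":0}
  ]
}}

```text
t: 13.78
eef_pos: [0.5771, -0.0735, 0.0502]
tool_rot: [-0.001, 0.728, -0.686, -0.004]
contact_force: [-5.9, 14.0, 10.7]
gripper_width: 0.114
grasp_force: 7.0
```

```bash
python3 -c "
from h import *
tcp()
p,d=read_camera('top'); cv2.imwrite('pics/t5.png',cv2.resize(p[200:305,235:415,::-1],None,fx=4,fy=4,interpolation=cv2.INTER_CUBIC))"
```

```text
t 13.775 tcp fix [ 0.0365 -0.0355] z 0.0502 toolx yaw-fix -89.73 zaxis [-0.005  0.007 -1.   ] F [-5.9 14.  10.7] w 0.114
```

View pics/t5.png

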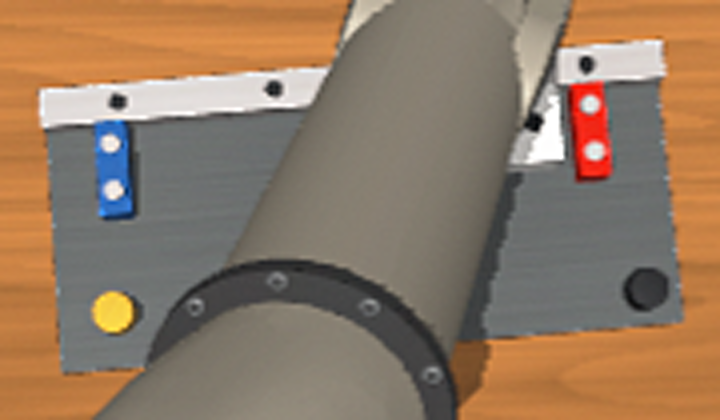

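The remaining gap to the stop is small, between crop x of about 563 and 573. I'll make the final approach slowly.

>>> {"fn": "drive_tool", "kwargs": {
  "increments": [
    {"claw":0.01,"dx":0.002,"dy":0,"dz":0,"wx":0,"wy":0,"wz":0},
    {"claw":0.01,"dx":0.002,"dy":0,"dz":0,"wx":0,"wy":0,"wz":0},
    {"claw":0.01,"dx":0.0015,"dy":0,"dz":0,"wx":0,"wy":0,"wz":0},
    {"claw":0.01,"dx":0.0015,"dy":0,"dz":0,"wx":0,"wy":0,"wz":0},
    {"claw":0.01,"dx":0.001,"dy":0,"dz":0,"wx":0,"wy":0,"wz":0},
    {"claw":0.01,"dx":0.001,"dy":0,"dz":0,"wx":0,"wy":0,"wz":0}
  ]
}}

```text
t: 14.58
eef_pos: [0.5776, -0.0822, 0.0502]
tool_rot: [-0.001, 0.728, -0.686, -0.004]
contact_force: [-6.7, 13.7, 10.7]
gripper_width: 0.122
grasp_force: 7.2
```

```bash
python3 -c "
from h import *
tcp()"
```

```text
t 14.575 tcp fix [ 0.0365 -0.0443] z 0.0502 toolx yaw-fix -89.72 zaxis [-0.005  0.007 -1.   ] F [-6.7 13.7 10.7] w 0.122
```

>>> {"fn": "drive_tool", "kwargs": {
  "increments": [
    {"claw":0.01,"dx":0.001,"dy":0,"dz":0,"wx":0,"wy":0,"wz":0},
    {"claw":0.01,"dx":0.001,"dy":0,"dz":0,"wx":0,"wy":0,"wz":0},
    {"claw":0.01,"dx":0.001,"dy":0,"dz":0,"wx":0,"wy":0,"wz":0},
    {"claw":0.01,"dx":0.001,"dy":0,"dz":0,"wx":0,"wy":0,"wz":0}
  ]
}}

```text
t: 15.08
eef_pos: [0.5777, -0.0848, 0.0502]
tool_rot: [-0.002, 0.728, -0.686, -0.005]
contact_force: [-7.4, 18.5, 13.0]
gripper_width: 0.117
grasp_force: 9.6
```

```bash
python3 -c "
from h import *
tcp()"
```

```text
t 15.075 tcp fix [ 0.0365 -0.0468] z 0.0502 toolx yaw-fix -89.68 zaxis [-0.005  0.009 -1.   ] F [-7.4 18.5 13. ] w 0.117
```

Force is rising at the expected position. One more millimetre or so to confirm.

>>> {"fn": "drive_tool", "kwargs": {
  "increments": [
    {"claw":0.01,"dx":0.001,"dy":0,"dz":0,"wx":0,"wy":0,"wz":0},
    {"claw":0.01,"dx":0.001,"dy":0,"dz":0,"wx":0,"wy":0,"wz":0},
    {"claw":0.01,"dx":0,"dy":0,"dz":0,"wx":0,"wy":0,"wz":0},
    {"claw":0.01,"dx":0,"dy":0,"dz":0,"wx":0,"wy":0,"wz":0}
  ]
}}

```text
t: 15.58
eef_pos: [0.5777, -0.0848, 0.0502]
tool_rot: [-0.002, 0.728, -0.685, -0.006]
contact_force: [-7.4, 21.3, 15.3]
gripper_width: 0.118
grasp_force: 11.0
```

```bash
python3 -c "
from h import *
tcp()"
```

```text
t 15.575 tcp fix [ 0.0365 -0.0469] z 0.0502 toolx yaw-fix -89.59 zaxis [-0.006  0.012 -1.   ] F [-7.4 21.3 15.3] w 0.118
```

The block is stalled against the stop. I'll retreat, rise and look.

>>> {"fn": "drive_tool", "kwargs": {
  "increments": [
    {"claw":0.01,"dx":-0.005,"dy":0,"dz":0,"wx":0,"wy":0,"wz":0},
    {"claw":0.01,"dx":-0.015,"dy":0,"dz":0,"wx":0,"wy":0,"wz":0},
    {"claw":0.01,"dx":-0.01,"dy":0,"dz":-0.02,"wx":0,"wy":0,"wz":0},
    {"claw":0.01,"dx":0,"dy":0,"dz":-0.05,"wx":0,"wy":0,"wz":0},
    {"claw":0.01,"dx":0,"dy":0,"dz":-0.05,"wx":0,"wy":0,"wz":0},
    {"claw":0.01,"dx":-0.04,"dy":0,"dz":-0.03,"wx":0,"wy":0,"wz":0},
    {"claw":0.01,"dx":-0.04,"dy":0,"dz":0,"wx":0,"wy":0,"wz":0},
    {"claw":0.01,"dx":-0.04,"dy":0,"dz":0,"wx":0,"wy":0,"wz":0},
    {"claw":0.01,"dx":-0.03,"dy":0,"dz":0,"wx":0,"wy":0,"wz":0},
    {"claw":0.01,"dx":0,"dy":0,"dz":0,"wx":0,"wy":0,"wz":0},
    {"claw":0.01,"dx":0,"dy":0,"dz":0,"wx":0,"wy":0,"wz":0}
  ]
}}

```text
t: 16.95
eef_pos: [0.5694, 0.085, 0.201]
tool_rot: [-0.0, 0.726, -0.688, 0.0]
contact_force: [-0.1, -0.3, -0.1]
gripper_width: 0.114
grasp_force: 0.0
```

```bash
python3 -c "
from h import *
tcp()
p,d=read_camera('top'); c=p[200:260,340:415,::-1]; cv2.imwrite('pics/t6.png',cv2.resize(c,None,fx=8,fy=8,interpolation=cv2.INTER_CUBIC))
h=cv2.cvtColor(p,cv2.COLOR_RGB2HSV); H,S,V=[h[...,i].astype(int) for i in range(3)]
r=((H<8)|(H>172))&(S>140)&(V>90); q=rect('top',comp(r,(370,218,400,250)),.04); print('red',fx(q[0]),q)"
```

```text
t 16.95 tcp fix [0.0374 0.1231] z 0.201 toolx yaw-fix -89.98 zaxis [ 0.001 -0.    -1.   ] F [-0.1 -0.3 -0.1] w 0.114
red [ 0.0341 -0.1491] (array([ 0.58085046, -0.18705656]), array([20.32442665, 61.96826553]), np.float32(87.183784))
```

View pics/t6.png

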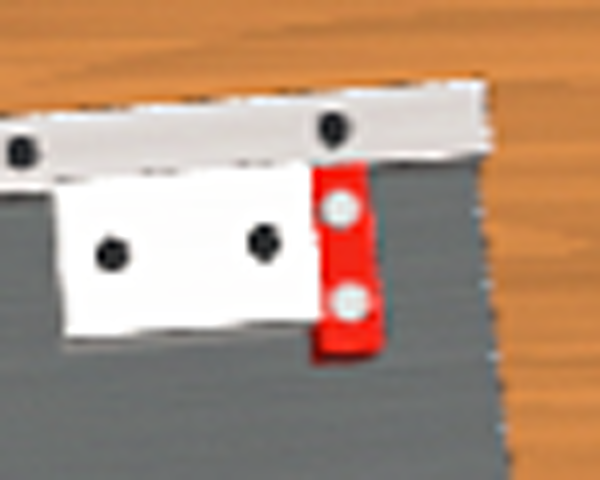

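The block sits against the fence and the red stop, with its holes at crop (112,255) and (264,243). I'll check those numerically.

```bash
python3 -c "
from h import *
p,d=read_camera('top'); g=cv2.cvtColor(p,cv2.COLOR_RGB2GRAY)
x0,y0=347,222; s=g[y0:y0+20,x0:x0+34].astype(float)
W=np.clip(190-s,0,None)
def cen(a,b):
    w=W[5:14,a:b]; yy,xx=np.mgrid[5:14,a:b]; return [x0+(w*xx).sum()/w.sum(),y0+(w*yy).sum()/w.sum()]
px=[cen(2,12),cen(21,31)]; w=ray('top',px,.05); f=[fx(v) for v in w]; print(px,f,'centre',(f[0]+f[1])/2,'yaw',np.degrees(np.arctan2(-(f[0]-f[1])[0],(f[0]-f[1])[1])))
hs=cv2.cvtColor(p,cv2.COLOR_RGB2HSV)
print('block',(lambda q:(fx(q[0]),q[1],q[2]-3.1))(rect('top',comp((hs[...,2]>243)&(hs[...,1]<12),(343,220,382,244)),.05)))"
```

```text
[[np.float64(353.49493333333334), np.float64(231.39306666666667)], [np.float64(372.4573835480674), np.float64(229.82160555004955)]] [array([ 0.0401, -0.0737]), array([ 0.0402, -0.1216])] centre [ 0.04015 -0.09765] yaw 0.11961523230403223
block (array([ 0.04  , -0.0985]), array([48.83235931, 78.91679382]), np.float32(0.17102861))
```

```bash
python3 -c "
from station import *
print(hand_in())"
```

```text
the job is handed in; nothing more can be done
None
```

The job is handed in: by the last camera measurement the block lies flat on the fence (x = 0.040 m, about 0.1° off parallel) with its end against the red stop, the hand is clear, and about 17 s of the 48 s were used.

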